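# Refit the selector lever on a bench unit's splined spindle

### The arm

A 7-joint arm with a two-finger parallel gripper is mounted at the origin on the work surface. World frame = base frame: x ahead of the robot, y to its left, z up, the work surface at z = 0. Lengths are in mm, angles in rad, forces in N, time in s.
With the tool pointing down it reaches from about 400 to 875 mm from the base axis. Payload 4.4 kg.
Tool frame: the origin (TCP) lies at the very end of the fingers, on their centre line; the grasp point (between the pads) lies 19 mm behind it; z points along the fingers, y is the direction in which the jaws open and shut (so a half turn about z gives the same grasp; the last joint's range is limited). The gripper opens to 85 mm and grips with 20 to 120 N. Pads are 22 mm wide; open, the fingers measure 114 mm over their backs; the gripper's body (76 mm by 85 mm) begins 54 mm behind the grasp point. The pads swing forward as they close: fully open they stand 13 mm farther back than shut.
Start: joints at [1.156, 0.628, 0.038, 1.517, -0.027, 0.996, -0.02], TCP at [222.18, -610.864, 208.413] pointing down, gripper open.
Joint ranges: [-3.06, 3.06], [-0.37, 2.12], [-1.25, 1.32], [0.18, 2.47], [-1.1, 4.24], [0.23, 1.98], [-2.94, 2.94]. Speed limits (rad/s): [2.57, 2.57, 3.14, 3.14, 3.14, 3.14, 3.14].

### API

Orientations are given as [roll, pitch, yaw] about the fixed x, y, z axes, in that order (R = Rz(yaw) Ry(pitch) Rx(roll)).
In Python, from cell import ctrl, eyes gives the robot as it stands.
- The arm moves only by the tool move_arm, never from a script. Its argument "increments" is a list of rows, each a list of 6 numbers: the shift along the tool's x, y, z in cm, then the turn, a rotation vector about the tool's x, y, z in degrees. In form: [[x, y, z, wx, wy, wz], ...]. A call has 1 to 20 rows; each row is the pose to reach, as a shift and turn from the pose commanded when the call began, along the tool's axes at that moment; what a row does not reach only later rows make up. A row lasts 1/10 s, in which the tool goes at most 50 mm and 8.59 degrees, less where a joint would pass 70% of its speed; a pose out of reach is approached as far as the arm can. A call with a gripper value outside its range is refused whole. "grip" is the opening, from -1 (shut) to 1 (fully open), set as the call begins (left out, the last holds). The fingers move at their own pace and stop on an object; the grip force is fixed at half the most. Time passes only in rows, so rows that repeat a pose let the fingers close. It gives the time, the measured TCP pose, the force and the opening at its end, in the units of the state.
- ctrl.read_state(): the state, without advancing time (a new reading comes with each control period).
- eyes.get_image(name): name is "side" or "top"; returns the picture (384x512x3 uint8, red, green, blue); there is no depth.
- eyes.calibration(name): a dict with "fx", "fy", "cx", "cy" (pixels), "pose" (4x4, takes a point from camera to world coordinates). Camera axes: x right, y up, looking along -z (the intrinsics and any distortion apply to the point x, -y, -z); pixel columns grow to the right and rows downward; lengths in mm; the calibration is good to about 2 mm. A picture is of the moment at which its call begins. calibration takes no time and is no camera call.
- ctrl.finish_job(): hands the job in, once; it reports no verdict.
The state is a dict: "clock": time; "qpos": joint angles; "qd": joint speeds; "tau": joint torques, N m; "eef_pos": TCP position; "tool_rot": TCP orientation; "force": force on the tool from outside, world axes, zero at the start; "torque": the same for the moment, N m; "width": finger opening in mm.
Only numpy, scipy, OpenCV 4.12 (cv2) and the standard library are available. Lean on these libraries where they do the work, as an engineer would, in place of code of your own. Each camera call takes 0.05 s, during which the arm holds its last target. There are 200 camera calls.

### The job

The blue selector lever was taken off the green-sided steel bench unit for cleaning. Put it back on the unit's splined spindle, turned so that its arm lies over the red mark, let it go fully home, flat on the collar, and leave it there released. Leave the bottles, dish and wrench where they are.

Things in the scene. Friction and masses are not known exactly. Their poses are not given: they have to be found in the camera images.
- unit: Fixed bench unit: stainless box 180 x 170 mm (x, y) with 12 mm dark green cheeks on its +y and -y sides (192 mm over them), 70 mm high, on the left or right half of the bench, yaw within 0.35 rad. Origin: centre of its underside, on the bench.
- spindle: Fixed upright spindle amid the unit's top; it cannot turn. Origin: centre of the seat, the flat top of its 62 mm steel collar, 90 mm above the bench; z up, +x towards the red mark (within 0.75 rad of the unit's +x). Above the seat four splines form a cross along x and y: 28 mm tip to tip, ribs 8 mm wide, 24 mm high. The +x rib's top is red. A black plate lies below the 16 mm high collar.
- pilot_tip (a point): Top of the spindle's round pilot, on the axis, 40 mm above the seat. The pilot is 12 mm in diameter and rises 16 mm beyond the splines; its last 6 mm taper to 6 mm diameter. It passes freely through the lever's hole at any angle.
- red_mark (a point): Middle of the red mark: a radial stripe 30 mm long, 12 mm wide, on the black 124 mm index plate round the collar, 32 to 62 mm from the axis, 15 mm below the seat. It lies in the spindle's +x direction and turns with it.
- lever: Loose lever, 0.17 to 0.29 kg, lying right side up on the bench. Origin: centre of the hub's underside, z up; the arm runs along +x. Aluminium hub 60 mm diameter, 22 mm thick, with a cross-shaped through-hole, slots along x and y 32 mm long, 12 mm wide. Fully home, its origin is at the spindle's origin. It would enter the splines in four positions; the right one has its +x along the spindle's +x.
- lever_grip (a point): Middle of the lever's blue arm, 60 mm from the hub axis, 15 mm above the hub's underside: a good place to pinch it across its 20 mm width. The arm is flat, from the hub to 138 mm from the axis, its underside 8 mm and its top 22 mm above the hub's underside. Centre of mass about 22 mm from the hub axis.
- lever_knob (a point): Centre of the lever's black knob, 28 mm in diameter, on the arm 126 mm from the hub axis, 40 mm above the hub's underside; the knob's top is at 50 mm.
- amber_bottle: Bystander: brown glass bottle, 68 mm diameter, 150 mm high, origin at the centre of its base.
- white_bottle: Bystander: white plastic bottle, 68 mm diameter, 150 mm high, origin at the centre of its base.
- wrench: Bystander: steel wrench 160 mm long lying on the far side of the bench, origin near its middle, long axis x.
- dish: Bystander: white dish, 90 mm diameter, 45 mm high, origin at the centre of its base.
Not all that is in view belongs to the job. What is shaped like the lever but pink, purple or yellow is not meant.

How it is judged (in metres and radians):
At the end, for the whole second after the job is handed in: The lever's hub is on the splines, its underside within 4 mm of the seat, its axis within 5 mm of the spindle's, level within 0.08 rad, its arm over the red mark (within 0.2 rad), released and at rest (horizontal distance between lever and spindle below 0.005 m and z of lever in the frame of spindle between -0.004 and 0.004 m and x of lever_knob in the frame of spindle above 0.11 m and angle between the x axis of lever and the x axis of spindle, either way round below 0.2 rad and angle between lever's own z axis and vertical below 0.08 rad and linear speed of lever below 0.02 m/s); the robot touches nothing.
It fails at once if the amber bottle is moved more than 30 mm or tipped (distance of amber_bottle from where it was at the start of the episode above 0.03 m or angle between amber_bottle's own z axis and vertical above 0.4 rad).
It fails at once if the white bottle is moved more than 30 mm or tipped (distance of white_bottle from where it was at the start of the episode above 0.03 m or angle between white_bottle's own z axis and vertical above 0.4 rad).
It fails at once if the wrench is moved more than 30 mm (distance of wrench from where it was at the start of the episode above 0.03 m).
It fails at once if the dish is moved more than 30 mm (distance of dish from where it was at the start of the episode above 0.03 m).
It also fails if it takes over 48 s, if anything falls off the work surface, if the arm or the gripper's body presses on something with over 40 N, if the wrist force passes 120 N, or if a joint passes its speed limit or range.

## Working session

There is one attempt and no reset: what is moved stays moved. The work goes in short steps, Python scripts to look and compute and a tool call to move; the robot and the scene stay as the last step left them, time stands still between calls to the robot, and variables do not carry over. Pictures are saved under pics/ and viewed, about 8 in all and at most 12, crops included, and the job is handed in when it is done.

Besides the shell and the picture viewer there is one more tool, called by a JSON object that holds its "api" and its "payload". move_arm: Moves the arm, as the interface text tells. Its arguments: {"type":"object","properties":{"increments":{"type":"array","items":{"type":"array","items":{"type":"number"}}},"grip":{"type":"number"}},"required":["increments"]}

```bash
mkdir -p pics; ls; python3 - <<'E'
from cell import ctrl, eyes
import cv2,numpy as np
np.set_printoptions(suppress=True,precision=4)
for n in("top","side"):
    im=eyes.get_image(n); cv2.imwrite(f"pics/{n}0.png",im[...,::-1]); 
    c=eyes.calibration(n); print({k:(np.array(v) if k=='pose' else v) for k,v in c.items()})
print(ctrl.read_state())
E
```

```text
pics
{'fx': 349.97092154149334, 'fy': 349.97092154149334, 'cx': 256.08476667297947, 'cy': 191.85032953151082, 'pose': array([[  -0.0171,    0.9979,   -0.0619,  472.087 ],
       [  -0.9998,   -0.0167,    0.0065,   20.0034],
       [   0.0054,    0.062 ,    0.9981, 1138.8302],
       [   0.    ,    0.    ,    0.    ,    1.    ]])}
{'fx': 392.36218241578547, 'fy': 392.36218241578547, 'cx': 256.4462901078523, 'cy': 192.94803691391738, 'pose': array([[ -0.9881,   0.1058,  -0.1116, 424.7937],
       [ -0.153 ,  -0.6051,   0.7813, 848.1   ],
       [  0.0151,   0.7891,   0.6141, 777.9087],
       [  0.    ,   0.    ,   0.    ,   1.    ]])}
{'clock': 0.1, 'qpos': array([ 1.1562,  0.6293,  0.0384,  1.5183, -0.027 ,  0.9963, -0.02  ]), 'qd': array([-0.0003, -0.0023,  0.0005, -0.0036,  0.0008,  0.0002,  0.0005]), 'tau': array([  0.0033, -56.4528,   1.2306, -19.3972,   0.0112,   0.0055,
         0.    ]), 'eef_pos': array([ 221.9761, -610.2916,  207.5819]), 'tool_rot': array([-3.1399,  0.    ,  0.3488]), 'force': array([ 0.0553,  0.7139, -1.0647]), 'torque': array([ 0.0272,  0.052 , -0.0227]), 'width': 85.31946742133812}
```

View pics/top0.png

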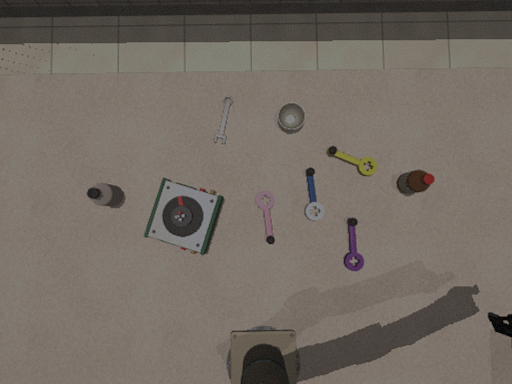

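View pics/side0.png

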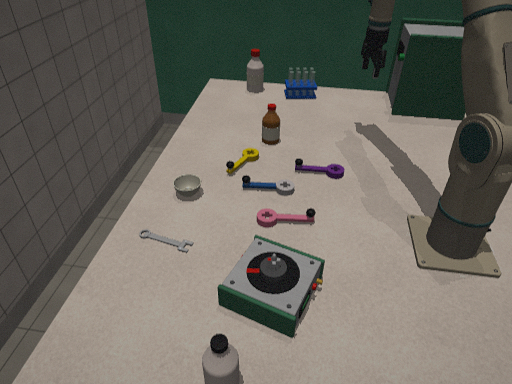

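The top view shows the blue lever (hub about (315,212), knob (310,172)). The unit's spindle is near (182,216), with its red mark up at (181,201). The side view agrees. Next I'll look at crops.

```bash
cat > h.py <<'E'
import numpy as np,cv2
from cell import ctrl,eyes
np.set_printoptions(suppress=True,precision=2)
def cam(n):
    c=eyes.calibration(n); return c,np.array(c['pose'])
def ray(n,uv,z):
    c,P=cam(n); d=P[:3,:3]@np.array([(uv[0]-c['cx'])/c['fx'],-(uv[1]-c['cy'])/c['fy'],-1])
    return P[:3,3]+d*(z-P[2,3])/d[2]
def proj(n,X):
    c,P=cam(n); p=P[:3,:3].T@(np.asarray(X,float)-P[:3,3])
    return np.array([c['cx']+c['fx']*p[0]/-p[2],c['cy']-c['fy']*p[1]/-p[2]])
def tri(uvt,uvs):
    A=[];b=[]
    for n,uv in(("top",uvt),("side",uvs)):
        o=cam(n)[1][:3,3];d=ray(n,uv,0)-o;d/=np.linalg.norm(d);M=np.eye(3)-np.outer(d,d);A.append(M);b.append(M@o)
    return np.linalg.lstsq(np.vstack(A),np.hstack(b),rcond=None)[0]
def blob(im,m,roi):
    x0,y0,x1,y1=roi; k=np.zeros(m.shape,bool); k[y0:y1,x0:x1]=m[y0:y1,x0:x1]
    v,u=np.nonzero(k); return len(u),np.array([u.mean(),v.mean()]) if len(u) else None
E
python3 - <<'E'
from h import *
t=cv2.imread("pics/top0.png");s=cv2.imread("pics/side0.png")
def crop(i,x,y,w,f):return cv2.resize(i[y:y+w,x:x+w],None,fx=f,fy=f,interpolation=cv2.INTER_CUBIC)
a=np.hstack([crop(t,285,160,60,6),crop(t,152,184,60,6)])
b=np.hstack([crop(s,238,160,60,6),crop(s,240,240,60,6)])
cv2.imwrite("pics/c1.png",cv2.resize(np.vstack([a,b]),(600,600)))
for n,i,rb,rr in(("top",t,(295,160,335,225),(165,190,200,225)),("side",s,(238,170,300,200),(240,255,300,290))):
    h=cv2.cvtColor(i,cv2.COLOR_BGR2HSV).astype(int);H,S,V=h[...,0],h[...,1],h[...,2]
    print(n,"blue",blob(i,(H>95)&(H<125)&(S>120)&(V>50),rb),"red",blob(i,((H<8)|(H>172))&(S>150)&(V>70),rr))
    x0,y0,x1,y1=rb; print(" black",blob(i,(V<45),rb))
E
```

```text
top blue (125, array([311.16, 188.38])) red (27, array([179.81, 201.78]))
 black (47, array([309.66, 171.81]))
side blue (127, array([260.44, 184.72])) red (72, array([254.83, 268.62]))
 black (51, array([246.59, 179.88]))
```

View pics/c1.png

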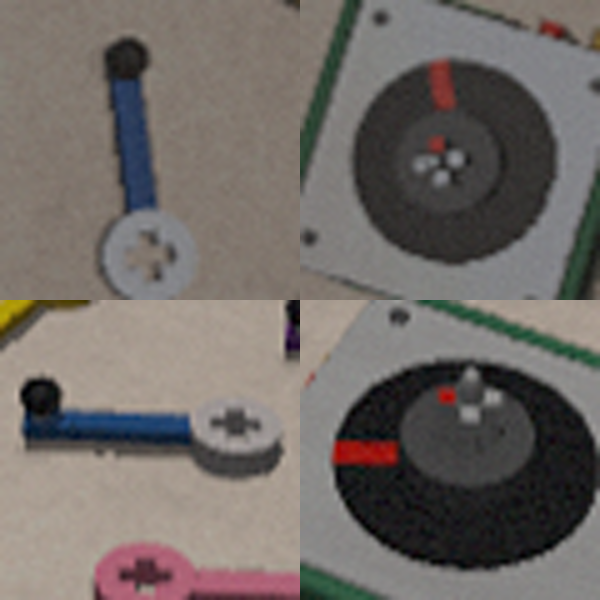

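The crops show the hub cross (top (315,211), side (285,185)), the knob, the spindle cluster and the plate. I'll fit these precisely now.

```bash
cat > fit.py <<'E'
from h import *
from scipy.optimize import least_squares
def hsv(i): h=cv2.cvtColor(i,cv2.COLOR_BGR2HSV).astype(int);return h[...,0],h[...,1],h[...,2]
def circ(c,r,z,n):
    a=np.linspace(0,2*np.pi,60);return np.array([proj(n,[c[0]+r*np.cos(t),c[1]+r*np.sin(t),z]) for t in a])
E
python3 - <<'E'
from fit import *
I={n:cv2.imread(f"pics/{n}0.png") for n in("top","side")}
# plate ellipse -> world circle z=75
for n,(x,y),rm in(("top",(182,216),26),("side",(273,272),36)):
    H,S,V=hsv(I[n]); red=((H<8)|(H>172))&(S>150)
    m=((V<95)&(S<60)|red); k=np.zeros(m.shape,np.uint8); cv2.circle(k,(x,y),rm,1,-1)
    m=(m&(k>0)).astype(np.uint8); m=cv2.morphologyEx(m,cv2.MORPH_OPEN,np.ones((3,3)))
    c=max(cv2.findContours(m,0,1)[0],key=cv2.contourArea); h=cv2.convexHull(c)[:,0].astype(float)
    W=np.array([ray(n,p,75)[:2] for p in h])
    r=least_squares(lambda q:np.hypot(*(W-q[:2]).T)-q[2],[*W.mean(0),60],loss='soft_l1').x
    print(n,"plate",r)
for n,p in(("top",(179.81+.8,201)),("side",(240+(365-300)/5,240+(453-300)/5))): print(n,"red",ray(n,p,75))
for n,p in(("top",(315.0,210.8)),("side",(285.4,184.6))): print(n,"hubtop",ray(n,p,22))
for n,p in(("top",(309.66,171.81)),("side",(246.59,179.88))): print(n,"knob",ray(n,p,40))
print("tri knob",tri((309.66,171.81),(246.59,179.88)))
# blue arm direction from arm-top pixels, top view z=22
H,S,V=hsv(I["top"]);m=(H>95)&(H<125)&(S>120)&(V>50);m[:160]=0;m[225:]=0;m[:,:295]=0;m[:,335:]=0
v,u=np.nonzero(m);W=np.array([ray("top",p,22)[:2] for p in zip(u,v)])
vx=cv2.fitLine(W.astype(np.float32),cv2.DIST_L2,0,.01,.01).ravel();print("arm",vx,np.arctan2(vx[1],vx[0]))
print("redtip of rib (top)",ray("top",(152+(437-300)/5,184+143/5),114))
E
```

```text
top plate [468.98 237.64  61.45]
side plate [479.65 235.57  44.84]
top red [514.03 242.76  75.  ]
side red [515.45 245.73  75.  ]
top hubtop [ 477.61 -174.12   22.  ]
side hubtop [ 476.71 -173.15   22.  ]
top knob [ 600.79 -157.5    40.  ]
side knob [ 600.37 -152.53   40.  ]
tri knob [ 601.32 -158.16   35.85]
arm [   1.      0.09  549.53 -163.79] 0.091743074
redtip of rib (top) [478.67 238.25 114.  ]
```

Measured so far:

| Item | Position (mm) | Yaw (rad) |
|---|---|---|
| Lever hub | about (478, -173.5) | about 0.12 |
| Grip point | about (538, -166) | – |
| Spindle | about (469, 238) | 0.11–0.17 |

I'm moving above the grip point.

{"api": "move_arm", "payload": {"increments": [[44.9, -30.9, 11.5, 0, 0, 13.1], [44.9, -30.9, 11.5, 0, 0, 13.1], [44.9, -30.9, 11.5, 0, 0, 13.1], [44.9, -30.9, 11.5, 0, 0, 13.1], [44.9, -30.9, 11.5, 0, 0, 13.1], [44.9, -30.9, 11.5, 0, 0, 13.1], [44.9, -30.9, 11.5, 0, 0, 13.1], [44.9, -30.9, 11.5, 0, 0, 13.1], [44.9, -30.9, 11.5, 0, 0, 13.1], [44.9, -30.9, 11.5, 0, 0, 13.1], [44.9, -30.9, 11.5, 0, 0, 13.1], [44.9, -30.9, 11.5, 0, 0, 13.1], [44.9, -30.9, 11.5, 0, 0, 13.1], [44.9, -30.9, 11.5, 0, 0, 13.1], [44.9, -30.9, 11.5, 0, 0, 13.1]], "grip": 1}}

```text
clock: 1.6
eef_pos: [537.4, -169.4, 93.7]
tool_rot: [3.14, 0.001, 0.117]
force: [0.6, -1.3, 0.1]
width: 85.7
```

{"api": "move_arm", "payload": {"increments": [[0, 0, 4, 0, 0, 0], [0, 0, 7, 0, 0, 0], [0, 0, 8.7, 0, 0, 0], [0, 0, 8.7, 0, 0, 0], [0, 0, 8.7, 0, 0, 0]]}}

```text
clock: 2.1
eef_pos: [538.2, -168.6, 6.9]
tool_rot: [3.141, -0.0, 0.118]
force: [0.2, -0.2, 0.0]
width: 85.1
```

```bash
python3 - <<'E'
from h import *
t=eyes.get_image("top")[...,::-1];s=eyes.get_image("side")[...,::-1]
def crop(i,x,y,w,f):return cv2.resize(i[y:y+w,x:x+w],None,fx=f,fy=f,interpolation=cv2.INTER_CUBIC)
cv2.imwrite("pics/c2.png",np.hstack([crop(t,275,150,80,5),crop(s,225,140,80,5)]))
r=ctrl.read_state();print(r['eef_pos'],r['tool_rot'],r['force'])
E
```

```text
[ 539.28 -168.13    7.75] [ 3.14 -0.    0.12] [1.35 0.25 1.25]
```

View pics/c2.png

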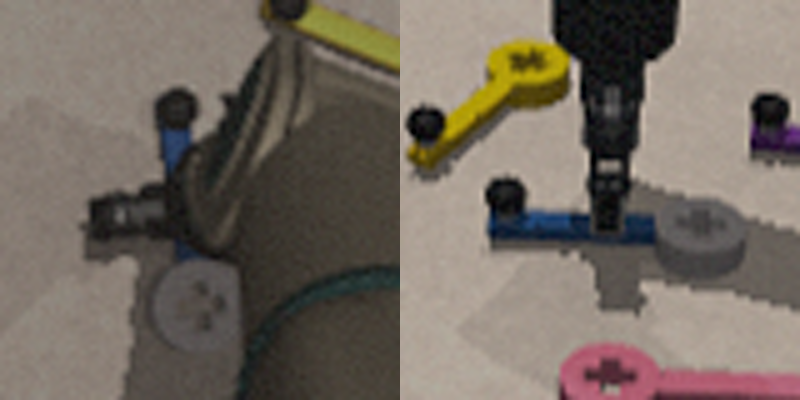

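In both views the open jaws straddle the arm midway, at side crop (608,215) between knob and hub. Closing, then a small lift.

{"api": "move_arm", "payload": {"increments": [[0, 0, 0, 0, 0, 0], [0, 0, 0, 0, 0, 0], [0, 0, 0, 0, 0, 0], [0, 0, 0, 0, 0, 0], [0, 0, 0, 0, 0, 0], [0, 0, 0, 0, 0, 0], [0, 0, 0, 0, 0, 0], [0, 0, 0, 0, 0, 0], [0, 0, 0, 0, 0, 0], [0, 0, 0, 0, 0, 0], [0, 0, 0, 0, 0, 0], [0, 0, 0, 0, 0, 0]], "grip": -1}}

```text
clock: 3.4
eef_pos: [538.5, -167.0, 6.4]
tool_rot: [3.142, -0.0, 0.12]
force: [0.4, -0.8, -0.9]
width: -0.2
```

Width -0.2 means nothing is held, so I'm looking.

```bash
python3 - <<'E'
from h import *
t=eyes.get_image("top")[...,::-1];s=eyes.get_image("side")[...,::-1]
def crop(i,x,y,w,f):return cv2.resize(i[y:y+w,x:x+w],None,fx=f,fy=f,interpolation=cv2.INTER_CUBIC)
cv2.imwrite("pics/t3.png",t);cv2.imwrite("pics/s3.png",s)
cv2.imwrite("pics/c3.png",np.hstack([crop(t,275,150,80,5),crop(s,225,140,80,5)]))
r=ctrl.read_state();print(r['eef_pos'],r['tool_rot'],r['force'],r['width'])
print(proj("side",r['eef_pos']),proj("top",r['eef_pos']),proj("side",[538,-166,22]))
E
```

```text
[ 538.55 -167.01    6.42] [-3.14 -0.    0.12] [ 0.27 -0.64 -0.26] -0.22032363412191758
[266.04 187.58] [311.46 192.07] [266.31 183.94]
```

View pics/c3.png

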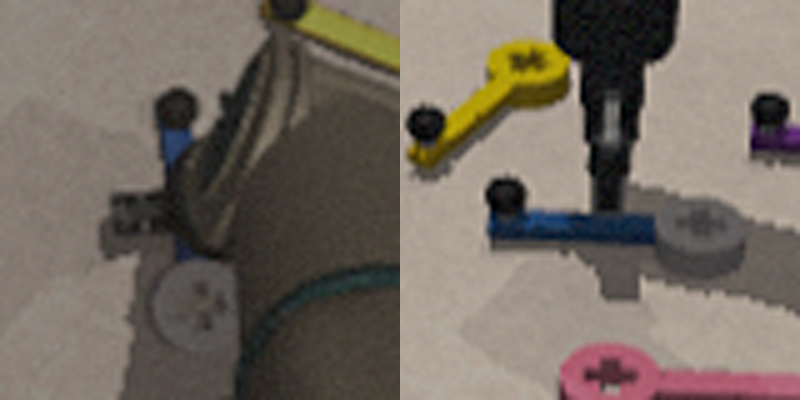

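```bash
python3 - <<'E'
from h import *
for y in(-126,-118):
  for z in(8,20,30,40): print("open near finger",y,z,proj("side",[538.5,y,z]))
for y in(-176,-167,-156):
  for z in(8,20,25,35): print("shut",y,z,proj("side",[538.5,y,z]))
for p in((538,-166+10,22),(538,-166-10,22),(538,-156,8)): print("arm",proj("side",p))
s=cv2.imread("pics/s3.png")
print(s[174:196,262:271].sum(2)); print(s[174:196,266])
E
```

```text
open near finger -126 8 [264.34 194.86]
open near finger -126 20 [264.44 191.87]
open near finger -126 30 [264.53 189.35]
open near finger -126 40 [264.62 186.81]
open near finger -118 8 [263.99 196.4 ]
open near finger -118 20 [264.1  193.41]
open near finger -118 30 [264.18 190.88]
open near finger -118 40 [264.27 188.34]
shut -176 8 [266.44 185.57]
shut -176 20 [266.55 182.62]
shut -176 25 [266.6  181.38]
shut -176 35 [266.69 178.88]
shut -167 8 [266.07 187.2 ]
shut -167 20 [266.18 184.24]
shut -167 25 [266.23 183.  ]
shut -167 35 [266.32 180.5 ]
shut -156 8 [265.61 189.21]
shut -156 20 [265.72 186.25]
shut -156 25 [265.77 185.  ]
shut -156 35 [265.86 182.5 ]
arm [265.9  185.77]
arm [266.72 182.14]
arm [265.77 189.23]
[[416  16  77  72  44  67  53  53 138]
 [502 191  90  25  72  65  71 136 269]
 [497 256 104  71  91  62  65 171 288]
 [496 241  95  52  66  60  84 179 262]
 [504 248 100  45  51  46  80 184 270]
 [500 240 108  78  26  44  85 184 283]
 [493 242 118  34  66  41 103 192 296]
 [507 243  90  40  47  36  84 195 311]
 [372 202 142 122 144 138 143 179 247]
 [118 126 141 147 155 147 157 153 156]
 [116 132 123 140 114 114 138 126 112]
 [124 134 128 130 117 107 133 102 133]
 [ 99 127 115 113 134 107 122 119 117]
 [ 95  83  79  83  85 101  96  95 107]
 [170 175 147 133 147 141 149 119 115]
 [238 242 224 231 221 220 225 200 217]
 [262 251 254 247 259 251 254 260 257]
 [256 252 252 258 250 243 243 254 249]
 [231 240 249 241 258 250 242 244 243]
 [375 381 253 252 264 250 256 250 256]
 [452 450 235 249 248 256 258 264 257]
 [448 446 365 241 247 245 248 249 257]]
[[14 12 18]
 [27 23 22]
 [32 30 29]
 [20 25 21]
 [25 13 13]
 [ 7  8 11]
 [22 22 22]
 [19 12 16]
 [52 48 44]
 [64 50 41]
 [59 37 18]
 [62 39 16]
 [63 41 30]
 [48 27 10]
 [59 48 40]
 [70 75 76]
 [81 87 91]
 [79 84 87]
 [79 86 93]
 [83 88 93]
 [77 83 88]
 [77 82 88]]
```

```bash
python3 - <<'E'
from h import *
for z in(208,221,228,235,241,250): print(z,proj("side",[222,-610.5,z]),proj("top",[222,-610.5,z]))
s=cv2.imread("pics/side0.png");g=s[35:85,355:400].sum(2)
for r in range(28,45): print(r+35,g[r,::2])
E
```

```text
208 [367.44  82.9 ] [496.2  305.01]
221 [368.1   79.54] [499.67 306.32]
228 [368.46  77.71] [501.58 307.04]
235 [368.82  75.88] [503.52 307.77]
241 [369.13  74.29] [505.21 308.41]
250 [369.6   71.91] [507.79 309.38]
63 [123 133 144 140  78  64  57 147 109  90  70  65  27  85  50 121 121 128
 132  87 166 149 134]
64 [136 129 144 138  29  60  47 142 146  89  40  55  79  83  53 125 132 108
 106  71 165 149 140]
65 [121 127 137 124  59  38  70 112 124 136  43  58  48  64  62 144 114 133
  98 105 158 158 136]
66 [137 131 127 152  31  63  63 137 137 140  51  82  28  56  21 128 129 148
  95 101 158 150 146]
67 [116 143 139 144  46  84  23 147 135 140  59  61  52  64  90 149 140 116
  93 101 150 153 141]
68 [103 140 128 139  63  37  93 126 143 132  97  75  63 118 117 132 132 136
  90 130 155 151 151]
69 [133 132 135 125 113  96 104 126 138 111  89  60  65 145 113 134 149 123
 112 157 161 144 160]
70 [134 131 131 124 136 123 147 121 129 113  78  63  72 112 132 136 137 120
  89 156 146 149 164]
71 [141 116 137 145 131 130 130 153 137 139  38  46 106 134 142 120 137 148
 101 177 155 145 160]
72 [148 130 130 122 137 124 135 133 149 144  37  72 125 134 133 145 130 119
  91 176 149 149 154]
73 [138 133 135 142 125 146 147 138 140 176  59  42 108 135 136 134 135 109
 107 154 130 154 175]
74 [119 143 131 127 145 136 132 147 126 168  43  65 132 139 133 127 127 110
 107 171 160 147 153]
75 [130 122 139 141 144 145 132 140 134 174  57  54 137 141 130 127 135 113
 113 173 159 143 156]
76 [125 130 136 137 123 118 123 126 134 178  43  66 144 134 135 141 120  77
 106 154 161 162 150]
77 [122 136 126 128 137 126 136 121 126 166 135 133 132 141 150 136 149  86
 137 165 160 159 133]
78 [115 117 144 137 137 131 137 132 132 173 152 157 133 129 138 135 126  96
 174 150 146 163 133]
79 [128 138 142 137 132 129 151 136 129 143 143 139 137 145 139 151 128 117
 154 170 157 159 112]
```

Both this view and the start picture put the fingertips about 22–25 mm above the reported TCP, so the jaws shut above the arm. I'll reopen and go about 21 mm lower, watching the force.

{"api": "move_arm", "payload": {"increments": [[0, 0, 0, 0, 0, 0], [0, 0, 0, 0, 0, 0], [0, 0, 0, 0, 0, 0], [0, 0, 0, 0, 0, 0], [0, 0, 0, 0, 0, 0], [0, 0, 0, 0, 0, 0], [0, 0, 0, 0, 0, 0], [0, 0, 0.7, 0, 0, 0], [0, 0, 1.4, 0, 0, 0], [0, 0, 2.1, 0, 0, 0], [0, 0, 2.1, 0, 0, 0], [0, 0, 2.1, 0, 0, 0]], "grip": 1}}

```text
clock: 4.7
eef_pos: [538.2, -167.0, -15.0]
tool_rot: [-3.141, 0.001, 0.12]
force: [-0.5, -0.2, -0.5]
width: 85.6
```

{"api": "move_arm", "payload": {"increments": [[0, 0, 0, 0, 0, 0], [0, 0, 0, 0, 0, 0], [0, 0, 0, 0, 0, 0], [0, 0, 0, 0, 0, 0], [0, 0, 0, 0, 0, 0], [0, 0, 0, 0, 0, 0], [0, 0, 0, 0, 0, 0], [0, 0, 0, 0, 0, 0], [0, 0, 0, 0, 0, 0], [0, 0, 0, 0, 0, 0]], "grip": -1}}

```text
clock: 5.7
eef_pos: [538.7, -167.0, -14.4]
tool_rot: [3.142, -0.0, 0.12]
force: [-0.6, 0.8, 4.2]
width: 18.4
```

Held (width 18.4). Lifting 16.5 cm, then carrying over the spindle.

{"api": "move_arm", "payload": {"increments": [[0, 0, -3, 0, 0, 0], [0, 0, -7, 0, 0, 0], [0, 0, -11.5, 0, 0, 0], [0, 0, -16.5, 0, 0, 0], [0, 0, -16.5, 0, 0, 0], [0.5, -4, -16.5, 0, 0, 0], [1, -8, -16.5, 0, 0, 0], [1.4, -12, -16.5, 0, 0, 0], [1.8, -16, -16.5, 0, 0, 0], [2.2, -20, -16.5, 0, 0, 0], [2.6, -24, -16.5, 0, 0, 0], [3, -28, -16.5, 0, 0, 0], [3.3, -32, -16.5, 0, 0, 0], [3.6, -36, -16.5, 0, 0, 0], [4, -39.5, -16.5, 0, 0, 0], [4, -40.9, -16.5, 0, 0, 0], [4, -40.9, -16.5, 0, 0, 0], [4, -40.9, -16.5, 0, 0, 0], [4, -40.9, -16.5, 0, 0, 0], [4, -40.9, -16.5, 0, 0, 0]]}}

```text
clock: 7.7
eef_pos: [529.7, 241.7, 150.4]
tool_rot: [3.141, 0.0, 0.117]
force: [-0.4, 0.3, -2.6]
width: 18.6
```

```bash
python3 - <<'E'
from h import *
t=eyes.get_image("top")[...,::-1];s=eyes.get_image("side")[...,::-1]
cv2.imwrite("pics/t4.png",t);cv2.imwrite("pics/s4.png",s)
def crop(i,x,y,w,f):return cv2.resize(i[y:y+w,x:x+w],None,fx=f,fy=f,interpolation=cv2.INTER_CUBIC)
cv2.imwrite("pics/c4.png",np.hstack([crop(t,140,160,80,5),crop(s,220,210,80,5)]))
r=ctrl.read_state();print(r['eef_pos'],r['tool_rot'],r['force'],r['width'])
E
```

```text
[529.59 242.46 150.5 ] [ 3.14 -0.    0.12] [-0.41  0.12 -1.64] 18.644092029179646
```

View pics/c4.png

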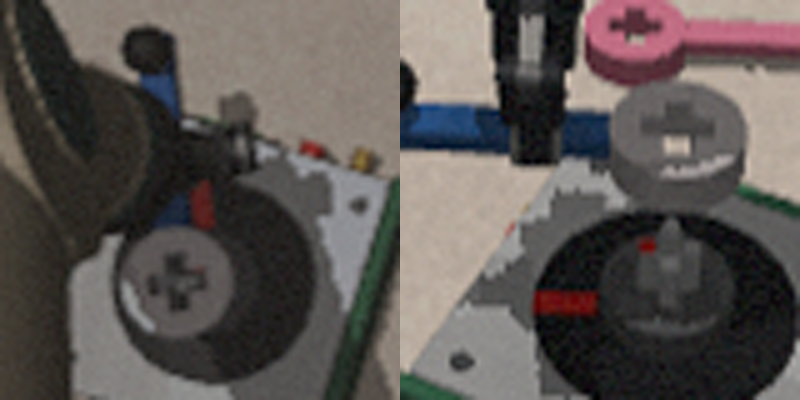

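The lever is held level. The hub cross is at top crop (178,280) and side crop (677,133), with the spindle just below and to its right. I'll triangulate both.

```bash
python3 - <<'E'
from h import *
T=lambda x,y,ox,oy:np.array([ox+(x+.5)/5-.5,oy+(y+.5)/5-.5])
ht=T(178,280,140,160);hs=T(277,133,220,210);h=tri(ht,hs)
print("hub top centre tri",h, [np.round(proj(n,h)-p,2) for n,p in(("top",ht),("side",hs))])
st=T(139.3,160.5,152,184);ss=T(170,96,240,240)
print("spindle z114",ray("top",st,114),ray("side",ss,114),"tri",tri(st,ss))
ps=T(272,215,220,210);print("pilot tip side",ray("side",ps,130))
def ang(a,b):d=b-a;return np.arctan2(d[1],d[0])
print("rib yaw top",ang(ray("top",T(141,178,152,184),114),ray("top",T(137,143,152,184),114)), "l-r",ang(ray("top",T(155,158,152,184),114),ray("top",T(124,163,152,184),114))-np.pi/2)
print("rib yaw side",ang(ray("side",T(193,397,240,240),114),ray("side",T(147,395,240,240),114)))
# plate & collar & red mark, fit plate in side
s=cv2.imread("pics/side0.png");t=cv2.imread("pics/top0.png")
c=[ray("side",T(x,y,240,240),75) for x,y in((32,465-300),(307,445-300),(190,360-300),(168,569-300))]
print("side plate ext",c)
for n,i,roi in(("top",t,(172,190,190,207)),("side",s,(240,262,262,280))):
    H,S,V=cv2.cvtColor(i,cv2.COLOR_BGR2HSV).astype(int).transpose(2,0,1)
    k,p=blob(i,((H<9)|(H>171))&(S>110)&(V>50),roi);w=ray(n,p,75);print(n,"red",k,p,w)
# knob now
for n,f,roi in(("side","s4",(205,215,228,240)),("top","t4",(160,160,178,180))):
    i=cv2.imread(f"pics/{f}.png");V=i.max(2);print(n,"knob",blob(i,V<60,roi))
E
```

```text
hub top centre tri [470.14 234.98 183.02] [array([0.  , 0.05]), array([-0.06, -0.01])]
spindle z114 [469.63 238.1  114.  ] [469.89 237.1  114.  ] tri [469.73 237.92 114.9 ]
pilot tip side [470.14 233.09 130.  ]
rib yaw top 0.11018721948664334 l-r 0.1429519825122194
rib yaw side 0.1137966558882371
side plate ext [array([530.45, 254.34,  75.  ]), array([405.5 , 221.06,  75.  ]), array([465.68, 176.09,  75.  ]), array([461.29, 302.55,  75.  ])]
top red 39 [179.92 200.67] [515.08 244.84  75.  ]
side red 66 [252.89 270.02] [515.98 244.03  75.  ]
side knob (142, array([217.11, 229.41]))
top knob (118, array([167.9 , 172.44]))
```

The spindle is at (469.7, 237.7) and the hub at (470.1, 235.0) with its underside near 161. Yaws agree within about 0.02. I'll correct by +2 mm in y and descend 4 cm so the pilot enters the hole.

{"api": "move_arm", "payload": {"increments": [[0, -0.2, 0, 0, 0, 0], [0, -0.2, 0.5, 0, 0, 0], [0, -0.2, 1, 0, 0, 0], [0, -0.2, 1.5, 0, 0, 0], [0, -0.2, 2, 0, 0, 0], [0, -0.2, 2.5, 0, 0, 0], [0, -0.2, 3, 0, 0, 0], [0, -0.2, 3.5, 0, 0, 0], [0, -0.2, 4, 0, 0, 0], [0, -0.2, 4, 0, 0, 0], [0, -0.2, 4, 0, 0, 0], [0, -0.2, 4, 0, 0, 0]]}}

```text
clock: 9.0
eef_pos: [529.2, 245.9, 110.6]
tool_rot: [-3.141, -0.001, 0.12]
force: [0.1, 0.1, -2.6]
width: 18.4
```

```bash
python3 - <<'E'
from h import *
t=eyes.get_image("top")[...,::-1];s=eyes.get_image("side")[...,::-1]
cv2.imwrite("pics/t5.png",t);cv2.imwrite("pics/s5.png",s)
def crop(i,x,y,w,f):return cv2.resize(i[y:y+w,x:x+w],None,fx=f,fy=f,interpolation=cv2.INTER_CUBIC)
cv2.imwrite("pics/c5.png",np.hstack([crop(t,155,190,50,8),crop(s,250,230,50,8)]))
r=ctrl.read_state();print(r['eef_pos'],r['tool_rot'],r['force'],r['torque'],r['width'])
E
```

```text
[529.22 245.9  110.7 ] [-3.14 -0.    0.12] [ 0.32 -1.12 -3.11] [ 0.06 -0.04 -0.03] 18.27760751678776
```

View pics/c5.png

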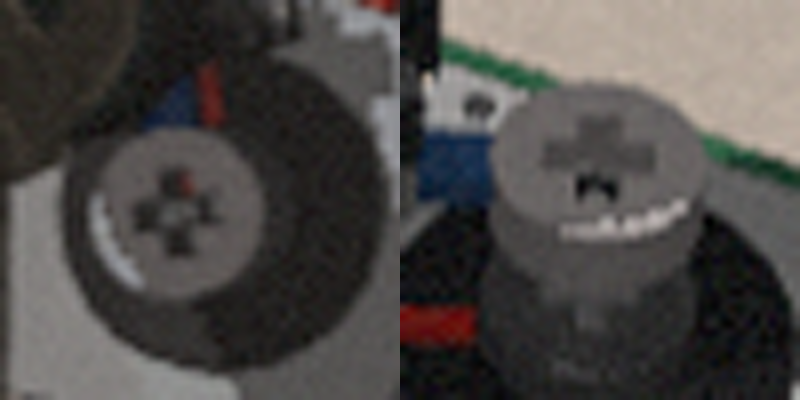

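The pilot is inside the hole, with the red rib visible in the +x slot (top crop (187,183)). Quick number check before lowering.

```bash
python3 - <<'E'
from h import *
T=lambda x,y,ox,oy:np.array([ox+(x+.5)/8-.5,oy+(y+.5)/8-.5])
h=tri(T(178,213,155,190),T(200,146,250,230));print("hub top",h)
q=lambda X,ox=155,oy=190:(proj("top",X)-[ox,oy]+.5)*8-.5
a=.125
print("rib tip mid expected in crop",q([469.7+10*np.cos(a),237.7+10*np.sin(a),114]),"slot mid",q([h[0]+11*np.cos(a),h[1]+11*np.sin(a),h[2]]))
E
```

```text
hub top [468.83 237.84 150.34]
rib tip mid expected in crop [196.77 181.71] slot mid [173.94 180.98]
```

Alignment is within about 1 mm. Lowering into the splines gently.

{"api": "move_arm", "payload": {"increments": [[0, 0, 0.3, 0, 0, 0], [0, 0, 0.6, 0, 0, 0], [0, 0, 0.9, 0, 0, 0], [0, 0, 1.2, 0, 0, 0], [0, 0, 1.4, 0, 0, 0], [0, 0, 1.4, 0, 0, 0]]}}

```text
clock: 9.7
eef_pos: [528.8, 245.7, 96.0]
tool_rot: [3.141, 0.001, 0.12]
force: [0.1, -0.6, -2.8]
width: 18.1
```

No contact; the underside is about 110.7, roughly 3 mm into the splines. Continuing to just above the seat.

{"api": "move_arm", "payload": {"increments": [[0, 0, 0.3, 0, 0, 0], [0, 0, 0.6, 0, 0, 0], [0, 0, 0.9, 0, 0, 0], [0, 0, 1.2, 0, 0, 0], [0, 0, 1.5, 0, 0, 0], [0, 0, 1.8, 0, 0, 0], [0, 0, 1.8, 0, 0, 0], [0, 0, 1.8, 0, 0, 0]]}}

```text
clock: 10.5
eef_pos: [529.0, 245.8, 78.3]
tool_rot: [3.142, 0.0, 0.12]
force: [-0.3, -0.2, -1.9]
width: 18.2
```

{"api": "move_arm", "payload": {"increments": [[0, 0, 0.1, 0, 0, 0], [0, 0, 0.2, 0, 0, 0], [0, 0, 0.3, 0, 0, 0], [0, 0, 0.3, 0, 0, 0]]}}

```text
clock: 10.9
eef_pos: [529.2, 245.9, 75.8]
tool_rot: [-3.141, -0.0, 0.12]
force: [-0.6, -0.3, 1.9]
width: 17.9
```

The seat is touched (force +1.9 N at the expected height). Releasing and lifting clear.

{"api": "move_arm", "payload": {"increments": [[0, 0, 0, 0, 0, 0], [0, 0, 0, 0, 0, 0], [0, 0, 0, 0, 0, 0], [0, 0, 0, 0, 0, 0], [0, 0, 0, 0, 0, 0], [0, 0, 0, 0, 0, 0], [0, 0, 0, 0, 0, 0], [0, 0, 0, 0, 0, 0], [0, 0, -2, 0, 0, 0], [0, 0, -5, 0, 0, 0], [0, 0, -9, 0, 0, 0], [0, 0, -13, 0, 0, 0], [0, -4, -16, 0, 0, 0], [0, 1, -16, 0, 0, 0], [0, 6, -16, 0, 0, 0], [0, 11, -16, 0, 0, 0], [0, 16, -16, 0, 0, 0], [0, 20, -16, 0, 0, 0], [0, 20, -16, 0, 0, 0], [0, 20, -16, 0, 0, 0]], "grip": 1}}

```text
clock: 12.9
eef_pos: [553.0, 46.1, 235.5]
tool_rot: [-3.141, -0.0, 0.117]
force: [0.4, 0.3, -0.2]
width: 85.2
```

```bash
python3 - <<'E'
from h import *
t=eyes.get_image("top")[...,::-1];s=eyes.get_image("side")[...,::-1]
def crop(i,x,y,w,f):return cv2.resize(i[y:y+w,x:x+w],None,fx=f,fy=f,interpolation=cv2.INTER_CUBIC)
cv2.imwrite("pics/t6.png",t);cv2.imwrite("pics/s6.png",s)
cv2.imwrite("pics/c6.png",np.hstack([crop(t,145,160,80,5),crop(s,215,225,80,5)]))
r=ctrl.read_state();print(r['clock'],r['eef_pos'],r['force'],r['width'])
for n,ox,oy,p in(("top",145,160,0),("side",215,225,400)):
    for lab,X in(("hub",[469.7,237.7,112]),("knob",[469.7+126*np.cos(.125),237.7+126*np.sin(.125),130])): print(n,lab,(proj(n,X)-[ox,oy]+.5)*5-.5+[p,0])
E
```

```text
13.0 [552.8   48.77 235.34] [-0.43 -0.53  0.65] 85.16741302371037
top hub [175.72 280.35]
top knob [141.17  64.57]
side hub [695.07 175.05]
side knob [416.31 138.71]
```

View pics/c6.png

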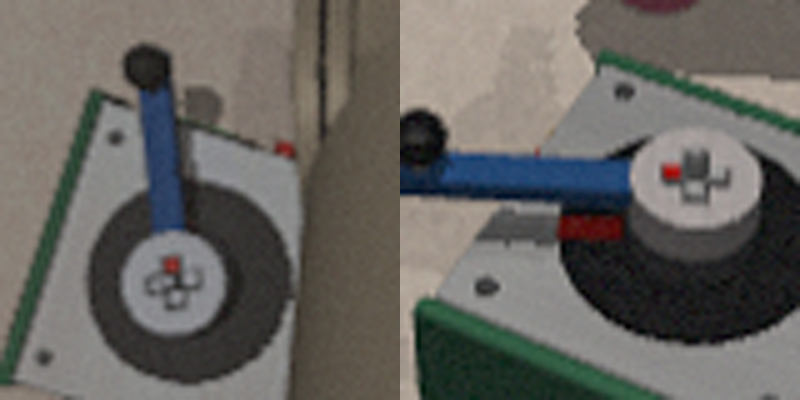

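The hub sits flat on the collar with the rib tops flush in the slots and the red rib in the arm-side slot. The hub is seen at (174,282) and (695,180), against (176,280) and (695,175) predicted for a fully home lever. The arm lies over the red mark.

```bash
python3 -c "
from cell import ctrl
print(ctrl.finish_job())"
```

```text
the job is handed in; nothing more can be done
None
```

The blue lever is back on the splined spindle with its arm over the red mark. It was released, the gripper was clear of it, and the job was handed in at about 13 s.

- **Final check:** in both cameras the hub lies within about 1 pixel (2–3 mm) of where a fully home lever should appear. The red rib shows in the arm-side slot, and the rib tops are about level with the hub's top. The knob was about 1.5 pixels off its predicted place, roughly 0.03 rad of yaw, within the 0.2 rad limit.
- **Seating:** on the way down, contact came at the seat height I expected, with only about 2 N of upward force. After retreating, the gripper read no contact.
- **First grasp missed:** the fingertips were about 22 mm higher than the reported tool position, so the jaws shut on air above the arm without moving the lever. I reopened, went 21 mm lower and gripped it. The opening then read 18.4 mm against the arm's stated 20 mm.
- **One measurement disagreed:** a height taken with the hub part-way down came out about 7 mm too high. I put it down to measurement noise and relied on the force readings instead.
- **Bystanders:** the bottles, dish and wrench were not approached. I did not measure their positions again at the end.

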